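Ease the sagging bolt over the bent keeper and hold the quarantine-cage gate ajar

TASK

Draw the bolt of the quarantine cage: it sags and its head catches behind the bent edge of the keeper, so take the red knob, lift it a little and pull it back while lifted, without wrenching it against the keeper. Then, still holding the knob and keeping the bolt drawn back, swing the gate outwards by it until its free edge stands about a hand's width (10 cm) ajar, no wider, and leave the things on the counter alone. The gate springs shut by itself, so finish while holding it ajar and still by the knob; do not let go.

Things in the scene. Friction and masses are not known exactly. Their poses are not given: they have to be found in the camera images.
- cage: Fixed white steel cage with bars, 340 wide (its y) x 300 deep (its x) x 260 mm high. Origin: centre of its underside on the counter; z up. The gate fills its front, which looks along the cage's own -x; front faces of gate and posts at x = -150 mm. Hinge post at its -y end, keeper post at its +y end. Masks and a visor lie inside.
- gate (a joint): Angle of the gate (rad) about its upright hinge: 0 = closed, grows as it opens out of the front; seen from above it opens anticlockwise. The free edge is 276 mm from the hinge, so 0.36 rad stands it 10 cm ajar. Sprung hinges close it: 0.5 Nm when shut, 1 Nm more per rad.
- gate_hinge (a point): Point on the gate's hinge axis at a height of 222 mm; the axis lies 3 mm in front of the gate's face.
- gate_edge (a point): Front of the gate's free edge at a height of 222 mm: 276 mm along the gate from the hinge axis and 3 mm behind it. Its axes turn with the gate: y runs from hinge to free edge, -x out of the front.
- barrel (a joint): Tilt (rad) of the brass barrel, with bolt and knob, about its rear screw, on the gate's front 90 mm from the hinge axis, 222 mm high: 0 = level, negative = head end sags. Starts near -0.08, the rod resting on the keeper's bent edge; stops at -0.11 and +0.03. About 2 to 3 N at the knob lift it; let go, it sags again.
- bolt (a joint): How far (m) the bolt is drawn along the barrel towards the hinge: 0 = fully shot, 0.034 = fully drawn (stop). From about 0.017 on the head is out of the keeper and the gate is free to swing. Starts between 0 and 0.004. Slides with 1 to 2 N of friction, stays where it is left.
- knob: Red knob, a cylinder 18 mm across and 26 mm long with a 22 mm end rim, standing straight out of the gate. Origin: centre of its grip, 47 mm in front of the gate's face, 220 mm from the hinge axis along the gate when shot, about 211 mm above the counter. Own -x: out along the knob; y: along the bolt to the keeper. 25 mm free on its y sides for fingers from above; barrel 25 mm behind its centre.
- bolt_head (a point): Centre of the mushroom head at the bolt's end, 22 mm in diameter and 8 mm thick, on a 10 mm rod; 75 mm beyond the knob along its y.
- keeper: Dark steel staple keeper over the bolt's end, on the post beyond the gate's free edge. Origin and axes are those of the cage. It stands 34 mm out of the post; its front strap hangs from the upper leg and stops the head coming out forwards. The upper leg leaves room for the head even with the barrel lifted to its +0.03 stop.
- keeper_lip (a point): Middle of the top of the keeper's lower edge on the gate's side, bent up 13 mm, 3 mm thick. The rod rests on it and the head is caught 1 to 5 mm behind it, 6 mm below its top. The head clears it while the knob is held 4 mm or more above its start (8 to 10 mm is comfortable, 14 mm is the stop), until the bolt is drawn about 17 mm.
- sanitiser: Loose blue sanitiser bottle, 60 mm wide, 145 mm high, on the counter in front of the gate. Origin at its underside.
- swab_jar: Loose glass jar, 76 mm wide, 95 mm high, on the counter in front of the gate. Origin at its underside.
- tape_roll: Loose yellow roll of tape, 90 mm wide, 40 mm high, lying on the counter in front of the gate. Origin at its underside.

How it is judged (in metres and radians):
On the way, in this order (a step that is already met when the one before it is completed fails the run):
1. the bolt is drawn out of the keeper by the knob (value of joint bolt above 0.02 m and contact force between the fingers and knob above 0.5 N), for 0.1 s.
2. the gate is swung ajar by the knob (value of joint gate between 0.25 and 0.5 rad and value of joint bolt above 0.015 m and contact force between the fingers and knob above 0.5 N), for 0.3 s.
At the end, for the whole second after the job is handed in: The gate stands still between 0.25 and 0.50 rad open (about 7 to 13 cm at the free edge), held there by the fingers on the knob (more than 1 N), the bolt still drawn by more than 15 mm, nothing touching the keeper, and the bystanders where they were (value of joint gate between 0.25 and 0.5 rad and velocity of joint gate between -0.05 and 0.05 rad/s and value of joint bolt above 0.015 m and contact force between the fingers and knob above 1 N and contact force between keeper and anything else below 0.5 N); the arm keeps its last pose, push and grip.
It fails at once if the keeper is wrenched or struck with more than 25 N (contact force between keeper and anything else above 25 N).
It fails at once if the gate is swung wider than 0.65 rad (value of joint gate above 0.65 rad).
It fails at once if a thing on the counter is moved by more than 2 cm (distance of any of sanitiser, swab_jar, tape_roll from where it was at the start of the episode above 0.02 m).
It also fails if it takes over 38 s, if anything falls off the work surface, if the arm or the gripper's body presses on something with over 40 N, if the wrist force passes 120 N, or if a joint passes its speed limit or range.

ROBOT

A 6-joint arm with a two-finger parallel gripper is mounted at the origin on the work surface. World frame = base frame: x ahead of the robot, y to its left, z up, the work surface at z = 0. Lengths are in m, angles in degrees, forces in N, time in s.
With the tool pointing down it reaches from about 0.4 to 0.925 m from the base axis. Payload 12.5 kg.
Tool frame: the origin (TCP) lies between the finger pads; the fingertips stand 14 mm ahead of it and the grasp point (between the pads) lies 5 mm behind it; x points along the fingers, y is the direction in which the jaws open and shut, and the axes are right-handed (so a half turn about x gives the same grasp; the last joint's range is limited). The gripper opens to 95 mm and grips with 3 to 60 N. Pads are 20 mm wide; open, the fingers measure 119 mm over their backs; the gripper's body (75 mm by 180 mm) begins 59 mm behind the grasp point.
Start: joints at [59.668, 28.126, 89.318, -0, 62.55, -6.05], TCP at [0.257, 0.57, 0.229] pointing down, gripper open.
Joint ranges: [-177.58, 177.58], [-47.91, 125.51], [2.72, 160], [-65.01, 245.01], [3.68, 167.84], [-153.87, 153.87]. Speed limits (degrees/s): [127.2, 127.2, 159.86, 180, 180, 180].

INTERFACE

Orientations are given as a 3x3 rotation matrix whose columns are the frame's x, y, z axes.
In Python, from workcell import env gives the robot as it stands. The module is installed in compiled form; this text tells all that it offers.
- The arm moves only by the tool play_rows, never from a script. Its argument "rows" is a list that holds one entry, the list of rows, each a list of 7 numbers: the shift along the tool's x, y, z in mm, then the turn, a rotation vector about the tool's x, y, z in rad, then the closure, from 0 (fully open) to 1 (shut). In form: [[[tx, ty, tz, wx, wy, wz, claw], ...]]. A call has exactly 10 rows; each row is the pose to reach, as a shift and turn from the pose commanded when the call began, along the tool's axes at that moment; what a row does not reach only later rows make up. A row lasts 1/8 s, in which the tool goes at most 62.5 mm and 10.7 degrees, less where a joint would pass 70% of its speed; a pose out of reach is approached as far as the arm can. A call with a gripper value outside its range is refused whole. The fingers move at their own pace and stop on an object; the grip force is fixed at half the most. Time passes only in rows, so rows that repeat a pose let the fingers close, or fill a call up. It gives the time, the measured TCP pose, the force and the opening at its end, in the units of the state.
- env.observe(): the state, without advancing time (a new reading comes with each control period).
- env.grab_frame(name): name is "scene" or "side" or "wrist"; returns (picture, depth): 400x640x3 uint8, red, green, blue; 400x640 float32, m along the optical axis (not along the pixel's ray), 0 where there is no reading.
- env.camera_params(name): a dict with "fov_y" (degrees; the focal length in pixels is half the picture's height over the tangent of half this angle, whatever the lens; pixels are square), "cx", "cy" (the principal point, pixels), "camera_from_world" (4x4, takes a point from world to camera coordinates); the wrist camera has in their place "T_tool_cam" (4x4, takes a point from camera to tool coordinates, whose origin is the TCP and whose axes are the tool frame's). Camera axes: x right, y up, looking along -z (the intrinsics and any distortion apply to the point x, -y, -z); pixel columns grow to the right and rows downward; lengths in m; the calibration is good to about 2 mm. A picture is of the moment at which its call begins: read the wrist's pose just before it. camera_params takes no time and is no camera call.
- env.job_done(): hands the job in, once; it reports no verdict.
The state is a dict: "clock": time; "joint_pos": joint angles; "joint_vel": joint speeds; "tau": joint torques, N m; "tool_pos": TCP position; "orientation": TCP orientation; "wrist_force": force on the tool from outside, world axes, zero at the start; "moment": the same for the moment, N m; "grip_width": finger opening in m.
Only numpy, scipy, OpenCV 4.12 (cv2) and the standard library are available. Lean on these libraries where they do the work, as an engineer would, in place of code of your own. Each camera call takes 0.05 s, during which the arm holds its last target. There are 200 camera calls.

## Working session

There is one attempt and no reset: what is moved stays moved. The work goes in short steps, Python scripts to look and compute and a tool call to move; the robot and the scene stay as the last step left them, time stands still between calls to the robot, and variables do not carry over. Pictures are saved under pics/ and viewed, about 8 in all and at most 12, crops included, and the job is handed in when it is done.

Besides the shell and the picture viewer there is one more tool, called after ">>>" in YAML: its name, and indented under it one key for each argument. play_rows: Moves the arm, as the interface text tells. Its arguments: {"type":"object","properties":{"rows":{"type":"array","items":{"type":"array","items":{"type":"array","items":{"type":"number"}}}}},"required":["rows"]}

```bash
mkdir -p pics
cat > h.py <<'E'
import numpy as np, cv2
from workcell import env
def world_pts(name, st=None):
    st = st or env.observe()
    im,d = env.grab_frame(name); p=env.camera_params(name)
    f=200/np.tan(np.radians(p["fov_y"])/2)
    v,u=np.mgrid[0:400,0:640]
    X=np.stack([(u-p["cx"])/f*d,-(v-p["cy"])/f*d,-d,np.ones_like(d)],-1)
    if "T_tool_cam" in p:
        T=np.eye(4);T[:3,:3]=st["orientation"];T[:3,3]=st["tool_pos"];M=T@p["T_tool_cam"]
    else: M=np.linalg.inv(p["camera_from_world"])
    return im,d,(X@M.T)[...,:3]
def save(n,im): cv2.imwrite("pics/"+n,cv2.cvtColor(im,cv2.COLOR_RGB2BGR))
def redmask(im):
    h=cv2.cvtColor(im,cv2.COLOR_RGB2HSV)
    return ((h[...,0]<8)|(h[...,0]>172))&(h[...,1]>150)&(h[...,2]>60)
E
python3 - <<'E'
from h import *
s=env.observe();print({k:np.round(v,3).tolist() for k,v in s.items()})
for n in ["scene","side","wrist"]:
    p=env.camera_params(n);print({k:np.round(v,3).tolist() if not isinstance(v,str) else v for k,v in p.items()})
    im,d,W=world_pts(n,s);save(n+"0.png",im);np.savez(f"/tmp/{n}0.npz",im=im,d=d,W=W)
    m=redmask(im); k,l,st,c=cv2.connectedComponentsWithStats(m.astype(np.uint8))
    for i in range(1,k):
        if st[i,4]>15: print(n,st[i],np.median(W[(l==i)&(d>0)],0).round(3))
a=np.vstack([cv2.imread("pics/scene0.png"),cv2.imread("pics/side0.png")])
cv2.imwrite("pics/both.png",cv2.resize(a,(480,600),interpolation=cv2.INTER_AREA))
E
```

```text
{'clock': 0.0, 'joint_pos': [59.668, 28.166, 89.351, -0.001, 62.55, -6.05], 'joint_vel': [0.02, -0.026, -0.12, -0.048, 0.036, -0.03], 'tau': [-0.001, -61.263, -25.818, 0.069, 0.048, -0.0], 'tool_pos': [0.257, 0.57, 0.228], 'orientation': [[-0.001, 0.411, 0.912], [-0.001, 0.912, -0.411], [-1.0, -0.001, -0.0]], 'wrist_force': [-0.905, 0.549, 0.757], 'moment': [-0.002, 0.022, -0.032], 'grip_width': 0.095}
{'fov_y': 46.971, 'cx': 321.47, 'cy': 203.073, 'camera_from_world': [[0.382, 0.924, -0.0, -0.279], [-0.713, 0.295, 0.636, 0.318], [0.588, -0.243, 0.772, -1.571], [0.0, 0.0, 0.0, 1.0]]}
scene [290 162  13  10  66] [0.528 0.02  0.218]
{'fov_y': 53.955, 'cx': 318.416, 'cy': 193.382, 'camera_from_world': [[0.972, 0.237, 0.006, -0.584], [-0.137, 0.541, 0.83, -0.089], [0.193, -0.807, 0.558, -1.021], [0.0, 0.0, 0.0, 1.0]]}
side [279 175  10  14 119] [0.524 0.006 0.217]
{'fov_y': 62.766, 'cx': 317.587, 'cy': 201.735, 'T_tool_cam': [[-0.0, 0.234, -0.972, -0.155], [1.0, -0.001, -0.001, -0.0], [-0.001, -0.972, -0.234, -0.065], [0.0, 0.0, 0.0, 1.0]]}
```

View pics/scene0.png

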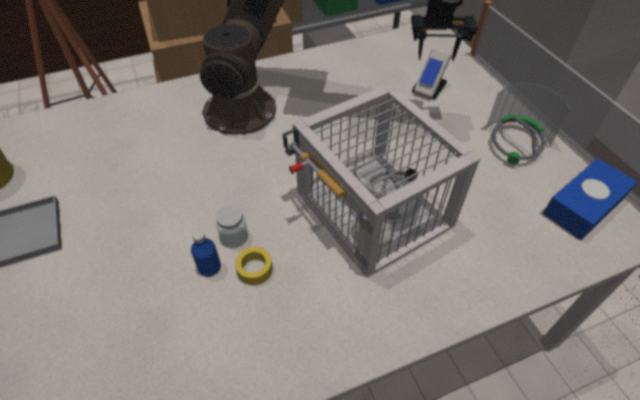

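View pics/side0.png

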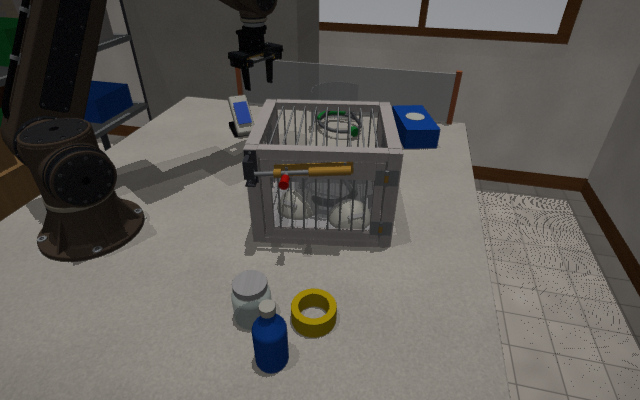

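The scene view shows the cage with its gate facing the counter items (about −y in the world). The red knob is near (295,167) in scene and (284,182) in side, and the keeper is at the gate's left end at (250,165) in side. The jar, bottle and tape stand well in front. Next I measure the gate direction and the knob.

Run:
```python
from h import *
from scipy.optimize import least_squares
D={n:np.load(f"/tmp/{n}0.npz") for n in ["scene","side"]}
rays=[]
for n in D:
    im,d,W=(D[n][k] for k in("im","d","W"))
    p=env.camera_params(n); C=np.linalg.inv(p["camera_from_world"]); m=redmask(im)
    f=200/np.tan(np.radians(p["fov_y"])/2)
    v,u=np.nonzero(m); uv=np.array([u.mean(),v.mean()])
    r=C[:3,:3]@np.array([(uv[0]-p["cx"])/f,-(uv[1]-p["cy"])/f,-1]); rays.append((C[:3,3],r/np.linalg.norm(r)))
    print(n,uv,W[m&(d>0)].min(0).round(3),W[m&(d>0)].max(0).round(3))
    h=cv2.cvtColor(im,cv2.COLOR_RGB2HSV)
    # brass barrel direction
    b=(h[...,0]>10)&(h[...,0]<22)&(h[...,1]>130)&(h[...,2]>90)&(W[...,2]>.15)&(W[...,2]<.3)&(d>0)&(abs(W[...,0]-.6)<.2)&(abs(W[...,1])<.2)
    P=W[b]; c=np.median(P,0); q=np.linalg.svd(P-c,full_matrices=0)[2][0]; print("barrel",b.sum(),c.round(3),q.round(3))
    # top frame: points at z 0.25-0.27
    t=(abs(W[...,2]-.26)<.006)&(d>0)&(W[...,0]>.35)&(W[...,0]<.95)&(abs(W[...,1]-.1)<.35)
    R=cv2.minAreaRect(W[t][:,:2].astype(np.float32)*1000); print("top",t.sum(),R,np.median(W[t][:,2]), cv2.boxPoints(R).round())
    # objects
    for nm,mm in (("blue",(h[...,0]>100)&(h[...,0]<125)&(h[...,1]>150)),("yel",(h[...,0]>20)&(h[...,0]<32)&(h[...,1]>150))):
        o=mm&(d>0)&(W[...,1]<-.05)&(W[...,0]>.2)&(W[...,0]<.9)&(W[...,1]>-.5)
        if o.sum(): print(nm,o.sum(),np.percentile(W[o],[3,50,97],axis=0).round(3).tolist())
A=sum(np.eye(3)-np.outer(r,r) for _,r in rays); bb=sum((np.eye(3)-np.outer(r,r))@c for c,r in rays)
X=np.linalg.solve(A,bb);print("knob",X.round(4),[np.linalg.norm(np.cross(X-c,r)).round(4) for c,r in rays])
# front face plane from side: vertical plane fit by rail points
im,d,W=(D["side"][k] for k in("im","d","W"))
s=(W[...,2]>.225)&(W[...,2]<.25)&(d>0)&(W[...,0]>.45)&(W[...,0]<.85)&(abs(W[...,1]-.05)<.06)
P=W[s][:,:2]; print(s.sum())
best=None;rng=np.random.default_rng(0)
for _ in range(500):
    a,b=P[rng.choice(len(P),2,0)]; n=np.array([-(b-a)[1],(b-a)[0]]);n/=np.linalg.norm(n)+1e-9
    k=abs((P-a)@n)<.003
    if best is None or k.sum()>best.sum(): best=k
c=P[best].mean(0);q=np.linalg.svd(P[best]-c,full_matrices=0)[2][0];print("front",best.sum(),c.round(4),q.round(4),np.degrees(np.arctan2(q[1],q[0])), P[best].min(0),P[best].max(0))
```

```text
scene [293.1641791  165.11940299] [-0.867 -0.488 -0.167] [0.534 0.053 0.224]
barrel 305 [0.604 0.071 0.226] [0.982 0.168 0.081]
top 4558 ((562.7579345703125, 226.68740844726562), (344.23394775390625, 306.115478515625), 10.612740516662598) 0.25912617950959027 [[365. 345.]
 [422.  45.]
 [760. 108.]
 [704. 409.]]
blue 636 [[0.578, -0.267, 0.022], [0.599, -0.245, 0.086], [0.606, -0.222, 0.117]]
yel 664 [[0.592, -0.179, 0.015], [0.634, -0.142, 0.038], [0.671, -0.105, 0.043]]
side [283.91596639 181.68067227] [0.512 0.002 0.203] [0.534 0.045 0.222]
barrel 294 [0.598 0.067 0.225] [-0.982 -0.174 -0.077]
top 2855 ((559.989990234375, 228.3033905029297), (340.6407165527344, 307.8049011230469), 10.522528648376465) 0.2584126410860638 [[364. 349.]
 [421.  46.]
 [756. 108.]
 [699. 411.]]
blue 1703 [[0.553, -0.275, 0.011], [0.583, -0.265, 0.08], [0.603, -0.24, 0.118]]
yel 1584 [[0.587, -0.185, 0.004], [0.626, -0.154, 0.035], [0.666, -0.104, 0.041]]
knob [0.5213 0.0132 0.2163] [np.float64(0.0029), np.float64(0.0029)]
1591
front 1253 [0.5981 0.083 ] [0.9834 0.1814] 10.449079320124278 [0.45005669 0.05432259] [0.75303007 0.10988883]
```

>>> play_rows:
  rows:
    - [[-60,0,0,0,0,0,0],[-120,0,0,0,0,0,0.6],[-140,-40,45,0.094,0,0,0.6],[-140,-77,91,0.188,0,0,0.6],[-140,-115,136,0.282,0,0,0.6],[-140,-154,182,0.376,0,0,0.6],[-140,-192,227,0.47,0,0,0.6],[-140,-230,272,0.564,0,0,0.6],[-140,-269,318,0.658,0,0,0.6],[-140,-307,363,0.751,0,0,0.6]]

```text
clock: 1.4
tool_pos: [0.4621, 0.1387, 0.3687]
orientation: [[0.0, 0.924, 0.383], [0.0, 0.383, -0.924], [-1.0, 0.0, -0.0]]
wrist_force: [0.2, -0.0, 0.2]
grip_width: 0.0382
```

```bash
cat >> h.py <<'E'
def rel(pos, yaw=10.5, cur=None):
    """tool shift (mm) and rotvec to reach pos with tool down, tool y at world yaw"""
    from scipy.spatial.transform import Rotation as Ro
    s=env.observe(); R=np.array(s["orientation"]); a=np.radians(yaw)
    T=np.array([[0,np.cos(a),np.sin(a)],[0,np.sin(a),-np.cos(a)],[-1,0,0]])
    print("t",s["clock"],"at",np.round(s["tool_pos"],4),"F",np.round(s["wrist_force"],1),"w",s["grip_width"])
    print("shift",(R.T@(np.array(pos)-s["tool_pos"])*1000).round(1),"rot",Ro.from_matrix(R.T@T).as_rotvec().round(4))
E
python3 -c "
from h import *
rel([.520,.020,.345])"
```

```text
t 1.4 at [0.4621 0.1387 0.3687] F [ 0.2 -0.   0.2] w 0.03817080123224061
shift [ 23.7   8.1 131.8] rot [ 2.096e-01 -1.000e-04 -2.000e-04]
```

>>> play_rows:
  rows:
    - [[8,3,45,0.08,0,0,0.6],[16,6,90,0.15,0,0,0.6],[24,8,122,0.2096,0,0,0.6],[24,8,132,0.2096,0,0,0.6],[24,8,132,0.2096,0,0,0.6],[24,8,132,0.2096,0,0,0.6],[24,8,132,0.2096,0,0,0.6],[24,8,132,0.2096,0,0,0.6],[24,8,132,0.2096,0,0,0.6],[24,8,132,0.2096,0,0,0.6]]

```text
clock: 2.65
tool_pos: [0.5199, 0.022, 0.3446]
orientation: [[0.0, 0.983, 0.185], [0.0, 0.185, -0.983], [-1.0, 0.0, -0.0]]
wrist_force: [-0.6, -0.5, 0.4]
grip_width: 0.0379
```

Run:
```python
from h import *
s=env.observe(); im,d,W=world_pts("wrist",s); save("wrist1.png",im)
m=redmask(im)
k,l,st,c=cv2.connectedComponentsWithStats(m.astype(np.uint8))
ex=np.array([.983,.182]);o=np.array([.182,-.983])
for i in range(1,k):
    if st[i,4]>60:
        P=W[(l==i)&(d>0)]; print(st[i],np.percentile(P,[2,50,98],axis=0).round(4).tolist())
        for a in(ex,o): print("along",np.percentile(P[:,:2]@a,[2,20,50,80,98]).round(4))
        t=P[P[:,2]>np.percentile(P[:,2],60)]; print("top",t.mean(0).round(4))
print(np.array(s["tool_pos"])[:2]@ex,np.array(s["tool_pos"])[:2]@o)
rel([.520,.020,.345])
```

```text
[309 184  23  36 649] [[0.514, 0.0053, 0.2132], [0.523, 0.0195, 0.2183], [0.5329, 0.0342, 0.221]]
along [0.5099 0.5126 0.5178 0.5231 0.526 ]
along [0.0614 0.0669 0.0759 0.0859 0.09  ]
top [0.5231 0.0182 0.2197]
0.5150899498137239 0.07300838544655325
t 2.7 at [0.5199 0.0219 0.3446] F [-0.8  0.1 -0.6] w 0.03812569158573489
shift [-0.4 -0.3  1.9] rot [ 0.0032 -0.     -0.0001]
```

View pics/wrist1.png

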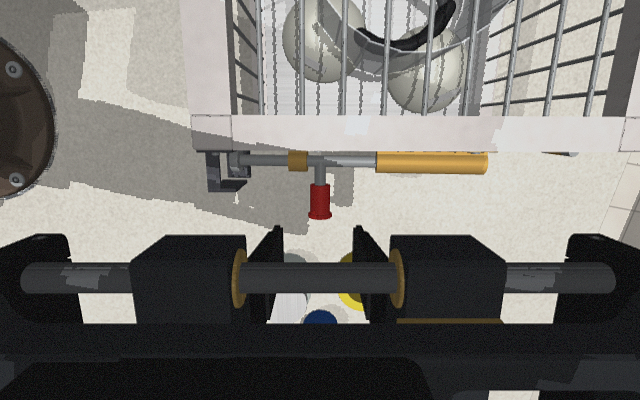

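The wrist view shows the knob at (320,201), centred between the fingers at columns 275–365. The keeper is at (225,165) and the barrel runs right to (487,162). The knob centre comes out at about (0.523, 0.019, 0.211), which agrees with the cage geometry. I'm descending now.

>>> play_rows:
  rows:
    - [[40,2.5,4,0.003,0,0,0.6],[80,2.5,4,0.003,0,0,0.6],[100,2.5,4,0.003,0,0,0.6],[112,2.5,4,0.003,0,0,0.6],[122,2.5,4,0.003,0,0,0.6],[130,2.5,4,0.003,0,0,0.6],[136,2.5,4,0.003,0,0,0.6],[138.5,2.5,4,0.003,0,0,0.6],[138.5,2.5,4,0.003,0,0,0.6],[138.5,2.5,4,0.003,0,0,0.6]]

```text
clock: 3.95
tool_pos: [0.5233, 0.0185, 0.2064]
orientation: [[0.001, 0.983, 0.182], [0.0, 0.182, -0.983], [-1.0, 0.001, 0.0]]
wrist_force: [0.1, 0.0, -0.8]
grip_width: 0.0381
```

Run:
```python
from h import *
s=env.observe(); print(s["tool_pos"],s["wrist_force"])
a,d,W=world_pts("wrist",s); b=env.grab_frame("side")[0]
c=cv2.resize(b[130:250,220:420],(640,384),interpolation=cv2.INTER_CUBIC)
save("g2.png",cv2.resize(np.vstack([a[:230],c]),(600,576)))
P=W[redmask(a)&(d>0)&(W[...,2]>.19)&(W[...,2]<.24)]; print(len(P),np.percentile(P,[2,50,98],axis=0).round(4).tolist())
```

```text
[0.52327189 0.0184508  0.20639617] [ 0.14090917  0.04401898 -0.80023186]
1191 [[0.5129, 0.0054, 0.2094], [0.5217, 0.0278, 0.2181], [0.5299, 0.035, 0.2206]]
```

View pics/g2.png

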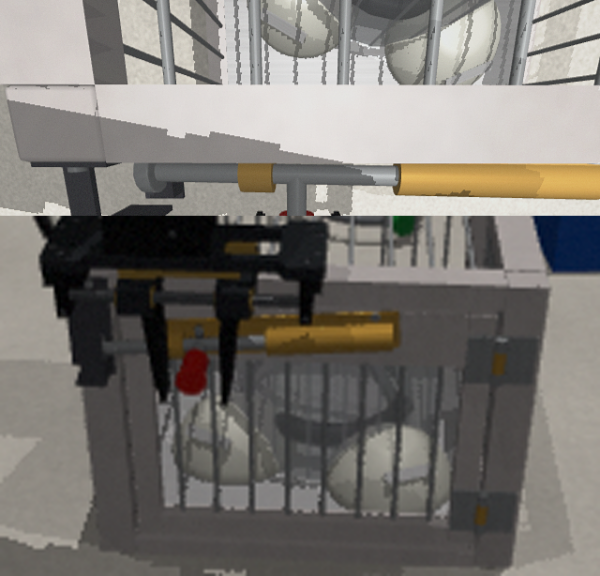

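The fingers straddle the knob (side crop: red at (192,372), fingers at 160 and 228) and touch nothing. I'm closing the grip.

>>> play_rows:
  rows:
    - [[0,0,0,0,0,0,0.7],[0,0,0,0,0,0,0.8],[0,0,0,0,0,0,1],[0,0,0,0,0,0,1],[0,0,0,0,0,0,1],[0,0,0,0,0,0,1],[0,0,0,0,0,0,1],[0,0,0,0,0,0,1],[0,0,0,0,0,0,1],[0,0,0,0,0,0,1]]

```text
clock: 5.3
tool_pos: [0.5228, 0.0185, 0.2061]
orientation: [[-0.001, 0.983, 0.182], [0.0, 0.182, -0.983], [-1.0, -0.001, -0.0]]
wrist_force: [-5.5, 0.0, 2.6]
grip_width: 0.0178
```

Width 17.8 mm confirms the grip. The −5.5 N along x means the head is nudging the lip, so I'll ease 1 mm towards the keeper while lifting.

>>> play_rows:
  rows:
    - [[0,-0.5,0,0,0,0,1],[-1,-1,0,0,0,0,1],[-2.5,-1,0,0,0,0,1],[-4,-1,0,0,0,0,1],[-5.5,-1,0,0,0,0,1],[-7,-1,0,0,0,0,1],[-8.5,-1,0,0,0,0,1],[-9.5,-1,0,0,0,0,1],[-9.5,-1,0,0,0,0,1],[-9.5,-1,0,0,0,0,1]]

```text
clock: 6.55
tool_pos: [0.5221, 0.0182, 0.2157]
orientation: [[-0.0, 0.983, 0.182], [0.0, 0.182, -0.983], [-1.0, -0.0, -0.0]]
wrist_force: [-1.7, 1.8, -3.8]
grip_width: 0.0175
```

```bash
cat > look.py <<'E'
import sys
from h import *
s=env.observe(); print(np.round(s["tool_pos"],4),np.round(s["wrist_force"],1),s["grip_width"])
a,d,W=world_pts("wrist",s); b=env.grab_frame("side")[0]
c=cv2.resize(b[130:250,220:420],(640,384),interpolation=cv2.INTER_CUBIC)
save(sys.argv[1],cv2.resize(np.vstack([a[:230],c]),(600,576)))
P=W[redmask(a)&(d>0)&(W[...,2]>.19)&(W[...,2]<.26)]
if len(P): print("red",len(P),np.percentile(P,[2,50,98],axis=0).round(4).tolist())
h=cv2.cvtColor(a,cv2.COLOR_RGB2HSV)
g=(h[...,0]>10)&(h[...,0]<25)&(h[...,1]>120)&(h[...,2]>90)&(d>0)&(W[...,2]>.17)&(W[...,2]<.28)
k,l,st,cc=cv2.connectedComponentsWithStats(g.astype(np.uint8))
for i in range(1,k):
    if st[i,4]>80: print("brass",st[i],np.median(W[l==i],0).round(4))
E
python3 look.py g3.png
```

```text
[0.5221 0.0182 0.2157] [-1.7  1.8 -3.8] 0.017471300942491465
red 1200 [[0.5126, 0.0055, 0.2188], [0.5212, 0.0275, 0.227], [0.5299, 0.0348, 0.2294]]
brass [ 256  171   37   35 1220] [0.497  0.0513 0.2278]
brass [ 424  171  212   36 7205] [0.6082 0.0717 0.2288]
```

View pics/g3.png

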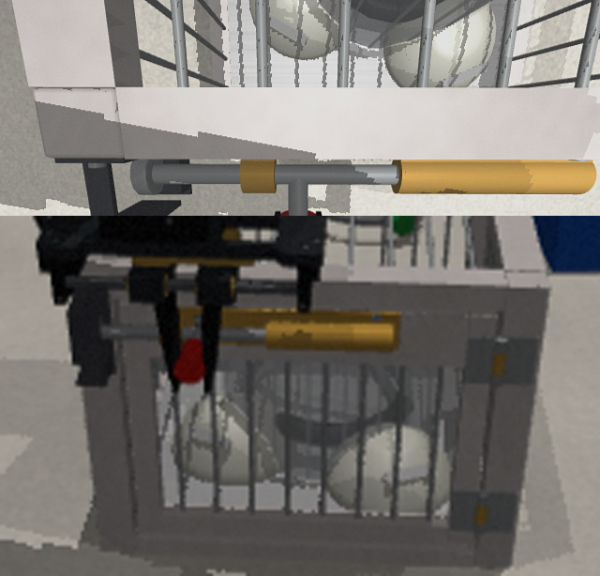

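The knob rose about 9 mm (its top went from 220.6 to 229.4 mm), and the vertical force only carries the bolt's weight. First I make a small test pull.

>>> play_rows:
  rows:
    - [[0,0.5,0,0,0,0,1],[0,1,0,0,0,0,1],[0,1.5,0,0,0,0,1],[0,2,0,0,0,0,1],[0,2.5,0,0,0,0,1],[0,3,0,0,0,0,1],[0,3,0,0,0,0,1],[0,3,0,0,0,0,1],[0,3,0,0,0,0,1],[0,3,0,0,0,0,1]]

```text
clock: 7.9
tool_pos: [0.5252, 0.0188, 0.2156]
orientation: [[0.0, 0.983, 0.182], [0.0, 0.182, -0.983], [-1.0, 0.0, -0.0]]
wrist_force: [-0.3, 1.7, -3.0]
grip_width: 0.0173
```

>>> play_rows:
  rows:
    - [[0,2,0,0,0,0,1],[0,5,0,0,0,0,1],[0,8,0,0,0,0,1],[0,11,0,0,0,0,1],[0,14,0,0,0,0,1],[0,17,0,0,0,0,1],[0,20,0,0,0,0,1],[0,22,0,0,0,0,1],[0,24,0,0,0,0,1],[0,24,0,0,0,0,1]]

```text
clock: 9.15
tool_pos: [0.549, 0.0233, 0.2156]
orientation: [[0.001, 0.983, 0.182], [0.0, 0.182, -0.983], [-1.0, 0.001, -0.0]]
wrist_force: [0.9, 1.9, -3.6]
grip_width: 0.017
```

```bash
python3 look.py g4.png
```

```text
[0.549  0.0233 0.2156] [ 0.9  1.9 -3.6] 0.017037087045660662
red 1199 [[0.5394, 0.0105, 0.2185], [0.5481, 0.0325, 0.2269], [0.5566, 0.0398, 0.2294]]
brass [ 194  171   39   34 1202] [0.497  0.0513 0.2273]
brass [ 365  171  208   36 7145] [0.6084 0.0718 0.2287]
```

View pics/g4.png

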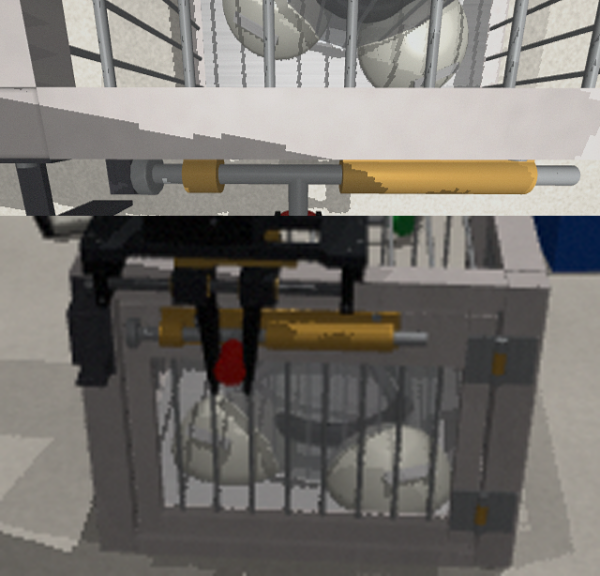

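The bolt is drawn about 27 mm or more. In the wrist view the head at (147,176) is clear of the keeper, and forces are small. Next I swing the gate about its hinge, to about 0.2 rad first.

>>> play_rows:
  rows:
    - [[0,1.2,4.8,-0.025,0,0,1],[0,2.5,9.5,-0.05,0,0,1],[0,3.9,14.2,-0.075,0,0,1],[0,5.5,18.8,-0.1,0,0,1],[0,7.2,23.4,-0.125,0,0,1],[0,9,28,-0.15,0,0,1],[0,10.9,32.5,-0.175,0,0,1],[0,12.9,37,-0.2,0,0,1],[0,12.9,37,-0.2,0,0,1],[0,12.9,37,-0.2,0,0,1]]

```text
clock: 10.5
tool_pos: [0.568, -0.0108, 0.2156]
orientation: [[-0.0, 0.927, 0.374], [0.0, 0.374, -0.927], [-1.0, -0.0, -0.0]]
wrist_force: [-0.6, 4.7, -3.7]
grip_width: 0.0172
```

```bash
cat > gate.py <<'E'
import sys
from h import *
s=env.observe(); p0=np.array(s["tool_pos"]); y=np.array(s["orientation"])[:2,1]
print("t",s["clock"],p0.round(4),np.round(s["wrist_force"],1),np.round(s["moment"],2),"yaw",np.arctan2(y[1],y[0])-np.radians(10.5))
ex=np.array([.9833,.1822]);o=np.array([.1822,-.9833])
im,d,W=world_pts("wrist",s); save(sys.argv[1],im)
h=cv2.cvtColor(im,cv2.COLOR_RGB2HSV)
g=(h[...,0]>10)&(h[...,0]<25)&(h[...,1]>120)&(h[...,2]>90)&(d>0)&(W[...,2]>.17)&(W[...,2]<.28)&(W[...,1]<.12)
P=W[g]; Q=np.c_[P[:,:2]@ex,P[:,:2]@o]
k=Q[:,0]<1; Q=Q[k]; vx=cv2.fitLine(Q.astype(np.float32),cv2.DIST_HUBER,0,.001,.001).ravel()
print("brass line angle",np.arctan(-vx[1]/vx[0]),len(Q))
k,l,st,c=cv2.connectedComponentsWithStats(g.astype(np.uint8))
for i in range(1,k):
    if st[i,4]>80: print("brass",st[i],np.median(W[l==i],0).round(4), np.median(np.c_[W[l==i][:,:2]@ex,W[l==i][:,:2]@o],0).round(4))
r=redmask(im)&(d>0)&(W[...,2]>.19)&(W[...,2]<.26); P=W[r]
if len(P): print("red px",r.sum(),"range",np.percentile(P,[2,50,98],axis=0).round(4).tolist(),"rel tool z mm",np.percentile((P-p0)@np.array(s["orientation"])[:,2],[2,50,98])*1000)
E
python3 gate.py w5.png
```

```text
t 10.5 [ 0.568  -0.0108  0.2156] [-0.6  4.7 -3.7] [ 0.49  0.19 -0.02] yaw 0.19989800558819845
brass line angle 0.18690169 11093
brass [  187   162   414    45 11092] [0.6055 0.0462 0.2287] [0.6039 0.0649]
red px 1205 range [[0.5562, -0.0222, 0.2184], [0.5652, -0.0021, 0.2269], [0.575, 0.0062, 0.2294]] rel tool z mm [-15.6477284   -9.15664906  13.28622143]
```

The gate follows: brass line angle about 0.19 rad, closing force about 4.7 N as the spring predicts. I'm going on to about 0.37 rad.

>>> play_rows:
  rows:
    - [[0,1.2,4.8,-0.025,0,0,1],[0,2.5,9.5,-0.05,0,0,1],[0,3.9,14.2,-0.075,0,0,1],[0,5.5,18.8,-0.1,0,0,1],[0,7.2,23.4,-0.125,0,0,1],[0,9,28,-0.15,0,0,1],[0,10.5,31.7,-0.17,0,0,1],[0,10.5,31.7,-0.17,0,0,1],[0,10.5,31.7,-0.17,0,0,1],[0,10.5,31.7,-0.17,0,0,1]]

```text
clock: 11.8
tool_pos: [0.5896, -0.0363, 0.2156]
orientation: [[-0.0, 0.851, 0.526], [0.0, 0.526, -0.851], [-1.0, -0.0, -0.0]]
wrist_force: [-2.3, 3.9, -3.8]
grip_width: 0.0173
```

```bash
python3 gate.py w6.png; python3 -c "
from h import *
b,d,W=world_pts('side'); save('s6.png',b)
h=cv2.cvtColor(b,cv2.COLOR_RGB2HSV)
for nm,mm in (('blue',(h[...,0]>100)&(h[...,0]<125)&(h[...,1]>150)),('yel',(h[...,0]>20)&(h[...,0]<32)&(h[...,1]>150))):
    o=mm&(d>0)&(W[...,1]<-.05)&(W[...,0]>.2)&(W[...,0]<.9)&(W[...,1]>-.5)
    print(nm,o.sum(),np.percentile(W[o],[3,50,97],axis=0).round(3).tolist())
"
```

```text
t 11.8 [ 0.5896 -0.0363  0.2156] [-2.3  3.9 -3.8] [0.58 0.46 0.02] yaw 0.3701494404715545
brass line angle 0.35854387 11225
brass [  187   162   414    44 11223] [0.6168 0.0264 0.2287] [0.6114 0.0864]
red px 1198 range [[0.5757, -0.0456, 0.2186], [0.5853, -0.0283, 0.2269], [0.5962, -0.0194, 0.2293]] rel tool z mm [-15.60927564  -9.11567672  13.2656715 ]
blue 1758 [[0.553, -0.275, 0.011], [0.583, -0.265, 0.082], [0.603, -0.226, 0.125]]
yel 1610 [[0.586, -0.185, 0.004], [0.625, -0.153, 0.035], [0.666, -0.102, 0.041]]
```

View pics/w6.png

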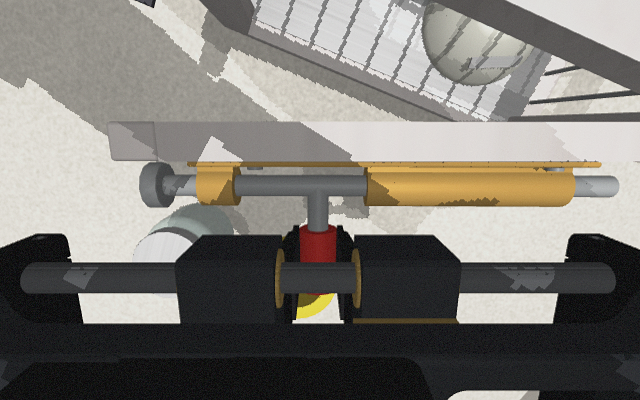

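View pics/s6.png

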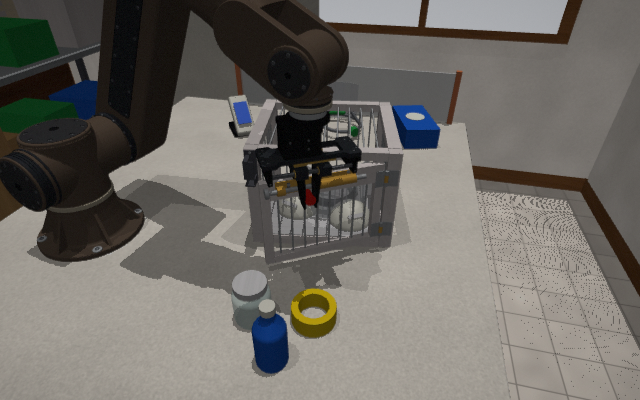

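The gate stands parallel to the tool at about 0.36–0.37 rad, with the knob gripped at (318,258). The bolt is drawn, with the head at (155,185) beside the collar, and the bystanders have not moved. I hold one call to settle, then hand in.

>>> play_rows:
  rows:
    - [[0,0,0,0,0,0,1],[0,0,0,0,0,0,1],[0,0,0,0,0,0,1],[0,0,0,0,0,0,1],[0,0,0,0,0,0,1],[0,0,0,0,0,0,1],[0,0,0,0,0,0,1],[0,0,0,0,0,0,1],[0,0,0,0,0,0,1],[0,0,0,0,0,0,1]]

```text
clock: 13.15
tool_pos: [0.5897, -0.0363, 0.2156]
orientation: [[-0.0, 0.851, 0.526], [0.0, 0.526, -0.851], [-1.0, 0.0, -0.0]]
wrist_force: [-2.8, 3.1, -4.3]
grip_width: 0.0174
```

```bash
python3 gate.py w7.png; python3 -c "
from h import *
print(env.job_done())"
```

```text
t 13.15 [ 0.5897 -0.0363  0.2156] [-2.8  3.1 -4.3] [0.3  0.6  0.03] yaw 0.37010166947594714
brass line angle 0.35845014 11231
brass [  187   162   414    44 11228] [0.6168 0.0262 0.2288] [0.6113 0.0866]
red px 1205 range [[0.5758, -0.0465, 0.2184], [0.5854, -0.0284, 0.2269], [0.5964, -0.0196, 0.2294]] rel tool z mm [-15.5855229   -9.15743711  13.32601024]
the job is handed in; nothing more can be done
None
```

The gate is being held ajar by the knob at about 0.36–0.37 rad (roughly 10 cm at the free edge). I handed the job in at about 13 s; no verdict came back. I gripped the knob from above, raised it about 9 mm, drew the bolt about 27 mm while it was lifted, then swung the gate about its hinge.

Last checks before handing in:
- **Gate:** still and at a steady angle. The tool's yaw gave 0.370 rad and the brass barrel's line 0.358 rad, so the two agree to 0.012 rad.
- **Grip:** finger opening 17.4 mm on the 18 mm knob. The knob did not shift in the fingers between the last two readings.
- **Bolt:** drawn about 27 mm plus its unknown start of 0–4 mm. The picture showed the head well clear of the keeper.
- **Forces:** about 6 N at the wrist, roughly what the spring and the lifted bolt should give. The only sign of the head touching the lip was about 5.5 N when the grip closed; I eased that off before lifting.
- **Counter things:** the bottle and tape measured within about 2 mm of where they started by median position. The bottle's outer points differed by up to 14 mm, which I put down to depth noise. I checked the jar only by eye, and it looked unmoved.

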